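# Put the spline tool back in its case and shut the kit drawer

### The job

Stand the short blue spline tool upright in the empty compartment of the case in the open drawer, let go of it and close the case's green lid fully. Only then push the drawer fully home until it snaps into its detent, smoothly, without slamming it, so that the tool stays standing. Leave the other things on the bench where they are.

Things in the scene. Friction and masses are not known exactly. Their poses are not given: they have to be found in the camera images.
- remover: The spline tool: a short upright solid cylinder, 30 mm in diameter and 36 mm tall, painted blue with dark splines round its lower 14 mm and a black square on its top; about 140 g. It stands on the bench among other small things, on the left. Origin: centre of its underside; z up along its axis.
- cabinet: Low grey steel chest, 260 mm deep (with the drawer front), 240 mm wide and 90 mm high, standing fixed on the bench with one red-fronted drawer. Origin: centre of its underside; x points from its front to its back (the drawer closes along +x and opens along -x), y to the left seen from its front, z up. The plane of the closed drawer's front face is at x = -130 mm. The chest is turned at most 0.15 rad from the bench's x axis.
- drawer (a joint): Drawer opening in m: 0 = fully home, at most 0.17; starts 0.135 to 0.165. About 1.5 N of friction. A sprung roller detent resists from about 0.015 (about 8 N when pushed slowly); once below 0.007 it draws the drawer home to 0 by itself, but not before. Faster than 0.6 m/s is slamming. With the lid up, the drawer must stay above 0.11: below that the case enters the chest.
- drawer_front (a point): On the drawer, centre of the outer face of its red front panel: flat, 236 mm wide, 74 mm high (8 to 82 mm above the bench), no handle sticking out, panel 12 mm thick. This point is 45 mm above the bench. Axes as cabinet.
- pocket (a point): Centre of the floor of the case's empty compartment (black mat), 19 mm above the bench; moves with the drawer; axes as cabinet. The compartment is 98 mm along x and 79 mm along y, its floor is 43 mm below the case's rim (rim 62 mm above the bench). Case walls are 3 mm thick; the case is fixed in the drawer and measures 104 mm along x by 124 mm along y. On the -y side of the compartment a low divider and a strip with three other metal sockets, fixed.
- lid (a joint): Angle of the case's flat green lid, in rad: 0 = closed, 1.57 = upright, at most 2.0; it starts between 1.5 and 1.95. The hinge is stiff enough that the lid stays where it is left; moving it takes about 1 N near its free edge.
- lid_hinge (a point): Middle of the lid's hinge line, on the case's -y (right) rim, 62 mm above the bench, 81 mm from the compartment's centre along -y; the hinge line runs along the chest's x. This frame turns with the lid: its x runs along the hinge, its y along the lid from hinge to free edge, its z is the lid's outer (upper, when closed) side. The lid is 104 mm along x, 124 mm along y (plus an 8 mm tab), its outer face 7.5 mm from the hinge line at most.
- lid_edge (a point): Tip of the small black tab on the lid's free edge, 132 mm from the hinge line, at the middle of the lid's length along the hinge. Axes as lid_hinge.
- socket: Another tool, a bare steel socket 58 mm tall, 32 mm across; leave it. Origin at the centre of its underside.
- grease: White grease jar with yellow cap, 44 mm across, 45 mm tall; leave it. Origin at the centre of its underside.
- cup: Small open orange cup, 56 mm across, 30 mm tall; leave it. Origin at the centre of its underside.
- cassette: Stack of dark and bright sprockets lying flat, 110 mm across, 31 mm high; leave it. Origin at the centre of its underside.
- spanner: Steel spanner lying flat, 190 mm long; leave it.
- brush: Brush lying flat at the right, 180 mm long; leave it.
Not all that is in view belongs to the job. There is more than one size of the remover; the one meant has the size given above.

How it is judged:
By the outcome, as a careful person would: the job done as asked, in the order asked, and still so for the second after the job is handed in, with the robot touching nothing.
It also fails if it takes over 64 s, if anything falls off the work surface, if the arm or the gripper's body presses on something with over 40 N, if the wrist force passes 120 N, or if a joint passes its speed limit or range.

### The arm

A 6-joint arm with a two-finger parallel gripper is mounted at the origin on the work surface. World frame = base frame: x ahead of the robot, y to its left, z up, the work surface at z = 0. Lengths are in mm, angles in degrees, forces in N, time in s.
With the tool pointing down it reaches from about 350 to 850 mm from the base axis. Payload 8.1 kg.
Tool frame: the origin (TCP) lies on the centre line of the jaws, within the pads' length; the fingertips stand r.tip_extent ahead of it and the grasp point (between the pads) lies 8 mm behind it (r.tip_extent is the distance from the TCP to the fingertips, in mm); z points along the fingers, y is the direction in which the jaws open and shut (so a half turn about z gives the same grasp; the last joint's range is limited). The gripper opens to 85 mm and grips with 20 to 120 N. Pads are 22 mm wide; open, the fingers measure 114 mm over their backs; the gripper's body (76 mm by 85 mm) begins 54 mm behind the grasp point. The pads swing forward as they close: fully open they stand 13 mm farther back than shut.
Start: joints at [-81.669, 7.471, 85.268, -0, 87.261, -4.893], TCP at [137.274, -584.09, 242.292] pointing down, gripper open.
Joint ranges: [-169.43, 169.43], [-51.17, 129.36], [1.28, 143.12], [-76.62, 256.62], [0, 156.53], [-152.29, 152.29]. Speed limits (degrees/s): [136.94, 136.94, 159.86, 180, 180, 180].

### API

Orientations are given as [roll, pitch, yaw] about the fixed x, y, z axes, in that order (R = Rz(yaw) Ry(pitch) Rx(roll)).
In Python, from bench import sense, optics, hand_in, spotter, r gives the robot as it stands.
- The arm moves only by the tool apply_moves, never from a script. Its argument "series" is a list of rows, each a list of 3 entries, a list of its own where there are three numbers: the opening, from 0 (shut) to 1 (fully open), then the shift along the world's x, y, z in m, then the turn about the world's z in rad. In form: [[grip, [x, y, z], turn], ...]. A call has 1 to 5 rows; each row is the pose to reach, as a shift and turn from the pose measured when the call began; what a row does not reach only later rows make up. A row lasts 1/8 s, in which the tool goes at most 62.5 mm and 10.7 degrees, less where a joint would pass 70% of its speed; a pose out of reach is approached as far as the arm can. A call with a gripper value outside its range is refused whole. The fingers move at their own pace and stop on an object; "grip_force" is the grip in N (left out, the last holds). Time passes only in rows, so rows that repeat a pose let the fingers close. It gives the time, the measured TCP pose, the force and the opening at its end, in the units of the state.
- sense(): the state, without advancing time (a new reading comes with each control period).
- optics.snapshot(name): name is "scene" or "top" or "wrist"; returns a dict with "color" (480x640x3 uint8, blue, green, red), "intrinsics" (3x3 intrinsics, pixels), "distortion" ([k1, k2, p1, p2, k3] as OpenCV has them; the pictures are not rectified), "rvec" (rotation vector, rad) and "tvec" (3), from world to camera coordinates, as OpenCV has them. Camera axes: x right, y down, z forward; pixel columns grow to the right and rows downward; lengths in mm; the calibration is good to about 2 mm. A picture is of the moment at which its call begins. There is no depth.
- hand_in(): hands the job in, once; it reports no verdict.
Trained networks look in a picture, given as the dict that the camera call returned (one of the last four; its "shot" number tells which), for a name from the list of things; names that differ only in an ending like _2 or _b are one class to them, and where a whole thing is asked for, a point or a joint stands for the part that bears it (a point fixed in the world has none). Each returns a list of dicts, best first, with "p" (0 to 1); they miss things now and then, are a little off and sometimes report something else, mostly with a low value. They report only what shows in the picture. A call takes as long as a camera call. They do not tell look-alikes from the thing itself.
- spotter.search_frame(picture, query): "xyz" ([x, y, z] in mm, in the coordinates of the camera as it stood for that picture, good to about 4 mm: the middle of the surface that is visible of it).
- spotter.masks_of(picture, query): "mask" (480x640 bool, what is visible of it).
The state is a dict: "time": time; "joint_pos": joint angles; "qd": joint speeds; "joint_efforts": joint torques, N m; "tool_pos": TCP position; "tcp_rot": TCP orientation; "ft_force": force on the tool from outside, world axes, zero at the start; "wrist_torque": the same for the moment, N m; "finger_gap": finger opening in mm.
Only numpy, scipy, OpenCV 4.12 (cv2) and the standard library are available. Lean on these libraries where they do the work, as an engineer would, in place of code of your own. Each camera call takes 0.05 s, during which the arm holds its last target.

## Working session

There is one attempt and no reset: what is moved stays moved. The work goes in short steps, Python scripts to look and compute and a tool call to move; the robot and the scene stay as the last step left them, time stands still between calls to the robot, and variables do not carry over. Pictures are saved under pics/ and viewed, and the job is handed in when it is done.

Besides the shell and the picture viewer there is one more tool, called as name(argument=value, ...) on one line, values as JSON. apply_moves: Moves the arm, as the interface text tells. Its arguments: {"type":"object","properties":{"series":{"type":"array"},"grip_force":{"type":"number"}},"required":["series"]}

```bash
ls; mkdir -p pics; python3 - <<'E'
from bench import sense, optics, spotter, r
import cv2
print(sense()); print(r.tip_extent)
for n in("scene","top"):
    s=optics.snapshot(n); cv2.imwrite(f"pics/{n}0.png",s["color"]); print(n,s["intrinsics"],s["distortion"],s["rvec"],s["tvec"])
    import numpy as np
    R,_=cv2.Rodrigues(np.array(s["rvec"],float))
    for q in ["remover","cabinet","drawer_front","pocket","lid","lid_edge","lid_hinge","socket","grease","cup","cassette"]:
        for d in spotter.search_frame(s,q)[:3]:
            print(q,round(d["p"],2),(R.T@(np.array(d["xyz"])-np.array(s["tvec"]).ravel())).round(1))
E
```

```text
pics
{'time': 0.0, 'joint_pos': array([-8.16691295e+01,  7.51681323e+00,  8.53303512e+01,  2.95770708e-03,
        8.72600388e+01, -4.89275775e+00]), 'qd': array([-0.094072  , -0.04176874,  0.10519959,  0.02828315, -0.01135102,
       -0.02917021]), 'joint_efforts': array([-1.79344101e-03, -5.69402182e+01, -5.00554955e+01, -3.93965574e-04,
        1.44792034e-02, -7.51290077e-05]), 'tool_pos': array([ 137.21723704, -583.55615599,  241.21635084]), 'tcp_rot': array([-1.79893439e+02, -1.20867512e-02,  1.32234729e+01]), 'ft_force': array([0.57166701, 0.35845675, 0.16704947]), 'wrist_torque': array([-0.07156959, -0.04116473, -0.00469543]), 'finger_gap': 85.29111814991376}
11.0
scene [[580.31886803   0.         319.72975492]
 [  0.         580.31886803 240.18466184]
 [  0.           0.           1.        ]] [0.01533789 0.         0.         0.         0.        ] [ 1.94634831  1.88400725 -0.53675971] [  20.64983855 -442.680454   1591.96993895]
remover 0.89 [495.5 144.7  46.1]
remover 0.67 [377.4 174.4  37.7]
remover 0.54 [449.5 217.6  33.1]
cabinet 0.94 [ 738.6 -125.8   93.6]
cabinet 0.55
[... 500 characters left out ...]
417  0.          0.          0.          0.        ] [ 2.12515855 -2.10008586  0.19415259] [-47.59713289 574.55056621 991.28688136]
remover 0.72 [369.  166.7  46.4]
remover 0.64 [433.3 210.2  36.1]
remover 0.6 [480.3 144.8  45.1]
cabinet 0.9 [ 677.3 -129.7   87. ]
drawer_front 0.62 [ 562.7 -126.4   16.6]
pocket 0.92 [ 565.8 -125.6   17. ]
lid 0.58 [ 553.  -202.8  131.9]
lid 0.39 [446.6 321.3   9. ]
lid_edge 0.85 [ 555.2 -207.2  131.5]
lid_hinge 0.84 [ 554.7 -205.1  132.2]
socket 0.6 [559.6 330.5  62.4]
grease 0.67 [550.3 203.   39.4]
grease 0.25 [ 430.1 -440.1   18.1]
grease 0.2 [675.6 376.7   5. ]
cup 0.96 [445.1 321.   13.7]
cup 0.74 [ 564.6 -127.6   16.3]
cassette 0.57 [693.6 216.5  17. ]
```

View pics/scene0.png

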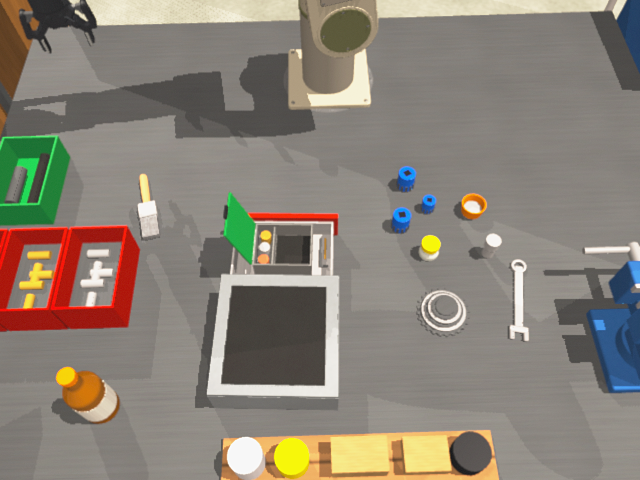

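View pics/top0.png

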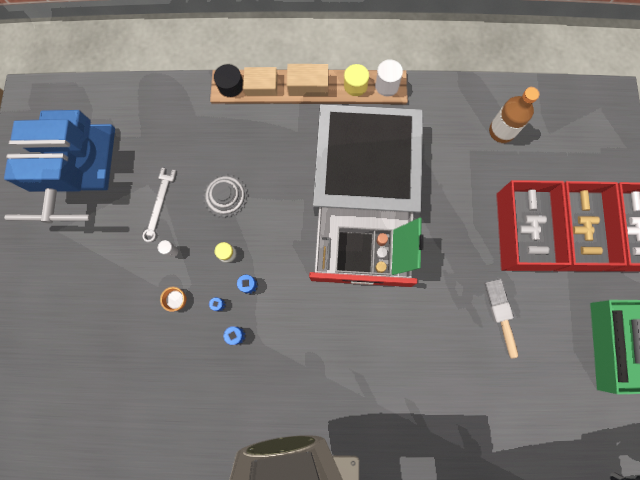

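```bash
cat > h.py <<'E'
from bench import sense, optics, spotter, r
import cv2, numpy as np
def cam(s):
    R,_=cv2.Rodrigues(np.array(s["rvec"],float)); return R,np.array(s["tvec"],float).ravel(),np.array(s["intrinsics"],float),np.array(s["distortion"],float)
def ray(s,uv,z):
    R,t,K,D=cam(s); n=cv2.undistortPoints(np.array(uv,float).reshape(-1,1,2),K,D).reshape(-1,2)
    d=np.c_[n,np.ones(len(n))]@R; c=-R.T@t
    return c+d*((z-c[2])/d[:,2])[:,None]
def proj(s,P):
    R,t,K,D=cam(s); return cv2.projectPoints(np.array(P,float).reshape(-1,1,3),np.array(s["rvec"],float),t,K,D)[0].reshape(-1,2)
E
python3 - <<'E'
from h import *
from scipy import ndimage as nd
im={}
for n in("scene","top"):
    s=optics.snapshot(n); c=s["color"]
    hsv=cv2.cvtColor(c,cv2.COLOR_BGR2HSV)
    m=((hsv[...,0]>100)&(hsv[...,0]<125)&(hsv[...,1]>150)&(hsv[...,2]>60)).astype(np.uint8)
    m=cv2.morphologyEx(m,cv2.MORPH_CLOSE,np.ones((5,5),np.uint8))
    nn,l,st,ce=cv2.connectedComponentsWithStats(m)
    for i in range(1,nn):
        if 40<st[i,4]<900: print(n,st[i],ce[i].round(1),ray(s,ce[i],20).round(1))
    if n=="scene": a=cv2.resize(c[150:280,360:560],None,fx=4,fy=4,interpolation=2)
    else: a=cv2.resize(c[220:360,130:290],None,fx=4,fy=4,interpolation=2)
    cv2.imwrite(f"pics/crop_{n}.png",a)
    for d in spotter.masks_of(s,"remover"):
        ys,xs=np.nonzero(d["mask"]);print(n,round(d["p"],2),xs.min(),xs.max(),ys.min(),ys.max(),len(xs))
E
```

```text
scene [398 167  18  24 334] [406.  177.7] [[361.3 175.4  20. ]]
scene [422 195  14  18 188] [428.  203.1] [[436.7 218.6  20. ]]
scene [392 208  19  25 332] [400.8 219.4] [[479.7 151.   20. ]]
scene 0.78 396 414 167 192 391
scene 0.7 391 410 208 233 411
scene 0.68 421 434 195 213 209
scene 0.67 418 440 236 261 433
top [102 127  11  45 160] [107.6 146.8] [[820.8 518.   20. ]]
top [245 278  12  15  61] [252.7 286.2] [[478.1 135.3  20. ]]
top [235 327  10  17  55] [240.7 335.1] [[366.7 157.9  20. ]]
top 0.89 237 257 275 293 316
top 0.87 224 245 326 345 339
top 0.69 210 224 298 311 160
```

View pics/crop_scene.png

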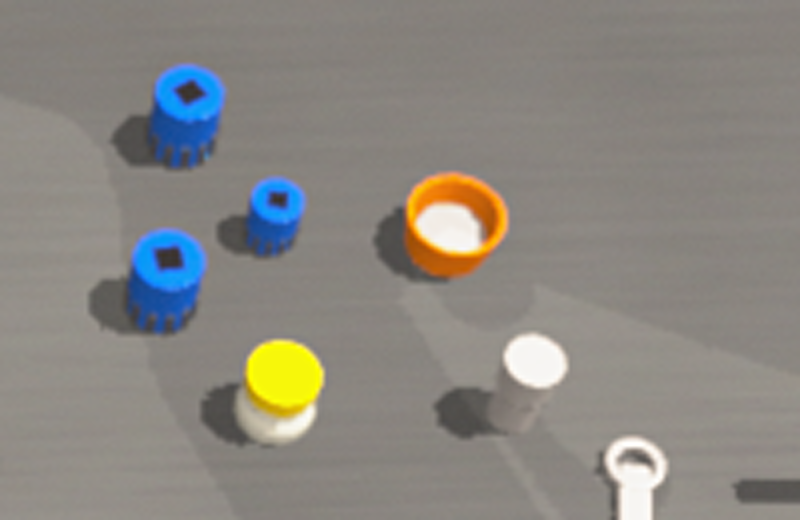

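View pics/crop_top.png

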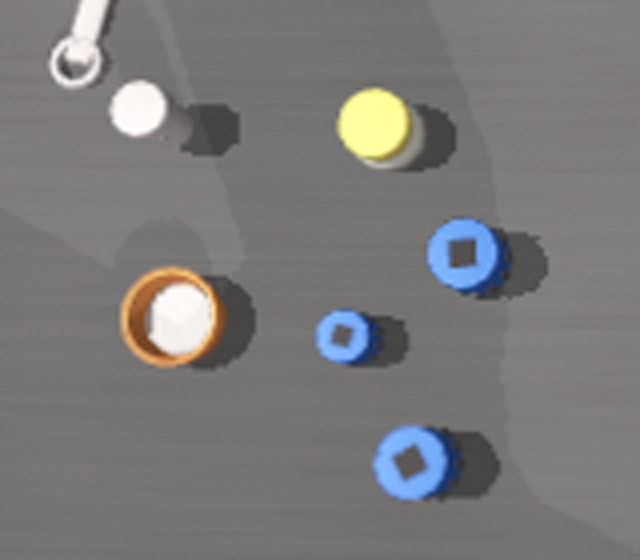

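The crops show three blue tools. The small one, with its top at about (429,199) in the scene view and (216,304) in the top view, measures about 28–30 mm across. The two others are about 37 mm, so the small one is the target. Next I measure the chest.

```bash
python3 - <<'E'
from h import *
S=optics.snapshot("scene");T=optics.snapshot("top")
print(ray(T,[215.75,304],36),ray(S,[429,199],36))
cv2.imwrite("pics/cs.png",cv2.resize(S["color"][190:300,200:360],None,fx=5,fy=5,interpolation=2))
cv2.imwrite("pics/ct.png",cv2.resize(T["color"][195:300,300:440],None,fx=5,fy=5,interpolation=2))
for s in(S,T):
    hsv=cv2.cvtColor(s["color"],cv2.COLOR_BGR2HSV)
    x0,x1=(200,360) if s is S else (300,430)
    m=((hsv[...,0]<6)|(hsv[...,0]>174))&(hsv[...,1]>180)&(hsv[...,2]>60); m[:,:x0]=0;m[:,x1:]=0; m[:190]=0;m[300:]=0
    ys,xs=np.nonzero(m)
    rr=cv2.minAreaRect(np.c_[xs,ys].astype(np.float32)); b=cv2.boxPoints(rr);print(b.round(1)); print(ray(s,b,82).round(1))
E
```

```text
[[434.96846995 214.82040901  36.        ]] [[436.42261491 218.53060853  36.        ]]
[[248.7 232.7]
 [249.  212.7]
 [337.1 214. ]
 [336.9 234. ]]
[[ 5.418e+02 -1.875e+02  8.200e+01]
 [ 4.903e+02 -1.887e+02  8.200e+01]
 [ 5.007e+02  3.400e+00  8.200e+01]
 [ 5.519e+02  5.000e-01  8.200e+01]]
[[310.9 280.4]
 [311.1 277.8]
 [413.  283.2]
 [412.9 285.7]]
[[ 486.2   -2.1   82. ]
 [ 491.8   -2.2   82. ]
 [ 482.6 -223.3   82. ]
 [ 477.  -222.9   82. ]]
```

View pics/cs.png

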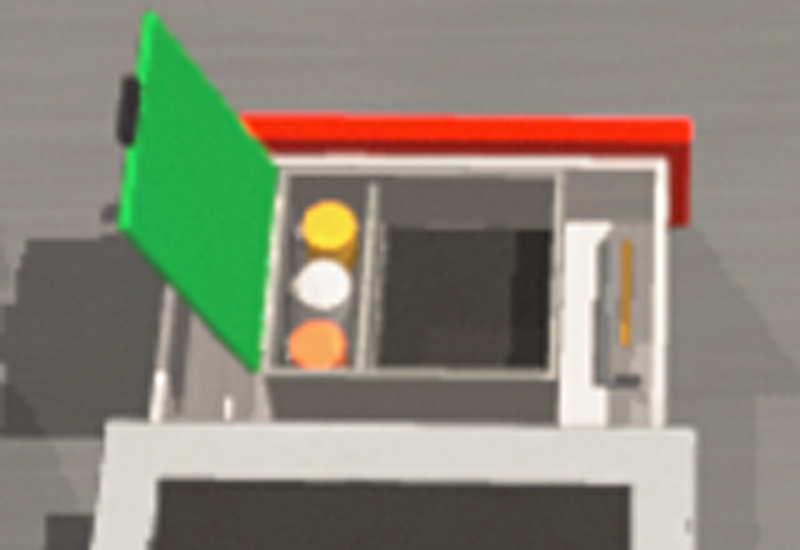

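View pics/ct.png

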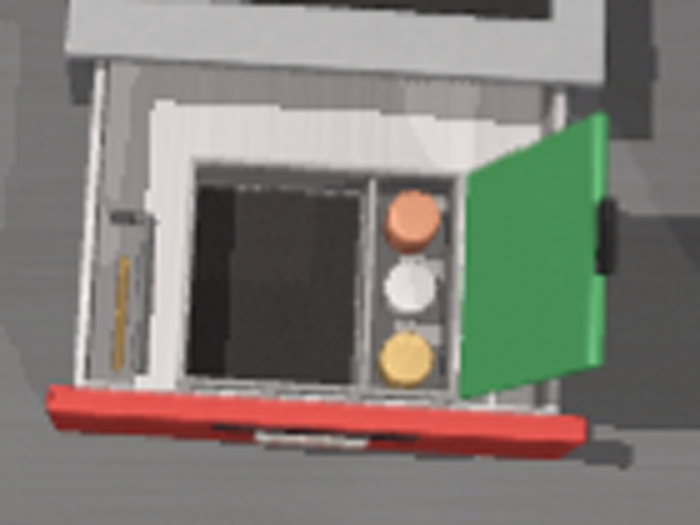

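```bash
python3 - <<'E'
from h import *
S=optics.snapshot("scene");T=optics.snapshot("top")
def c(p,o): return np.array(p)/5.+np.array(o)-0.4
for n,s,o,rim,fr,pan in (("T",T,(300,195),[(192,160),(465,175),(458,398),(182,382)],[(66,55),(604,82)],[(50,388),(586,420)]),
   ("S",S,(200,190),[(560,172),(283,170),(265,375),(553,377)],[(695,433),(108,423)],[(691,118),(240,115)])):
    R=ray(s,c(rim,o),62); print(n,R.round(1).tolist(),"cent",R.mean(0).round(1), "ang",np.degrees(np.arctan2(*(-(R[1]-R[0])[[0,1]]*[-1,1]))).round(1))
    F=ray(s,c(fr,o),90); print("front",F.round(1).tolist(), np.linalg.norm(F[1]-F[0]), np.degrees(np.arctan2((F[0]-F[1])[1],(F[0]-F[1])[0]))-90)
    P=ray(s,c(pan,o),82); print("panel",P.round(1).tolist(),np.degrees(np.arctan2((P[0]-P[1])[1],(P[0]-P[1])[0]))-90)
E
```

```text
T [[611.2, -59.7, 62.0], [605.6, -183.0, 62.0], [504.2, -178.6, 62.0], [510.0, -56.2, 62.0]] cent [ 557.8 -119.4   62. ] ang -2.6
front [[652.0, -3.2, 90.0], [642.1, -241.8, 90.0]] 238.83860475665793 -2.3681977694861303
panel [[504.0, 1.2, 82.0], [492.6, -231.7, 82.0]] -2.8181741399668425
S [[511.6, -52.9, 62.0], [506.1, -174.6, 62.0], [608.7, -179.4, 62.0], [614.0, -58.1, 62.0]] cent [ 560.1 -116.3   62. ] ang -2.6
front [[657.2, -0.8, 90.0], [644.2, -239.0, 90.0]] 238.5918888626526 -3.1279970301659574
panel [[498.6, 4.9, 82.0], [489.8, -191.7, 82.0]] -2.567255245250692
```

apply_moves(series=[[0.65,[0.045,0.038,0],0.18],[0.65,[0.09,0.076,0],0.36],[0.65,[0.135,0.114,0],0.54],[0.65,[0.18,0.152,0],0.72],[0.65,[0.225,0.19,0],0.9]])

```text
time: 2.22
tool_pos: [363.5, -392.7, 242.5]
tcp_rot: [180.0, 0.0, 65.1]
ft_force: [0.5, -0.8, -0.8]
finger_gap: 56.0
```

apply_moves(series=[[0.65,[0.01,0.06,0],0.18],[0.65,[0.02,0.12,0],0.36],[0.65,[0.03,0.18,0],0.39],[0.65,[0.04,0.24,0],0.39],[0.65,[0.05,0.3,0],0.39]])

```text
time: 2.85
tool_pos: [413.6, -90.9, 242.9]
tcp_rot: [179.9, 0.0, 87.4]
ft_force: [1.2, 1.0, -0.2]
finger_gap: 55.6
```

apply_moves(series=[[0.65,[0.005,0.06,0],0],[0.65,[0.01,0.12,0],0],[0.65,[0.015,0.18,-0.02],0],[0.65,[0.02,0.24,-0.06],0],[0.65,[0.023,0.3,-0.08],0]])

```text
time: 3.48
tool_pos: [435.5, 200.2, 165.6]
tcp_rot: [179.9, 0.1, 87.4]
ft_force: [0.9, 0.4, 0.1]
finger_gap: 55.5
```

```bash
python3 - <<'E'
from h import *
s=optics.snapshot("wrist"); c=s["color"].copy()
print(sense()["tool_pos"],sense()["tcp_rot"])
for d in spotter.search_frame(s,"remover"):
    R,t,K,D=cam(s); print(d["p"],R.T@(np.array(d["xyz"])-t))
p=proj(s,[[436,217,36]])[0]; print(p)
cv2.circle(c,(int(p[0]),int(p[1])),4,(0,0,255),-1); cv2.imwrite("pics/w1.png",c)
E
```

```text
[433.396294   205.94084886 162.49821747] [-1.79857132e+02 -1.11314593e-01  8.75845101e+01]
0.9 [477.02415328 159.11000402  44.58928033]
0.89 [436.68285659 221.13064862  38.22379332]
0.87 [369.53672144 177.42652853  46.66218302]
0.33 [557.9571768  329.50793785  57.88701882]
[324.86983835 209.46147977]
```

View pics/w1.png

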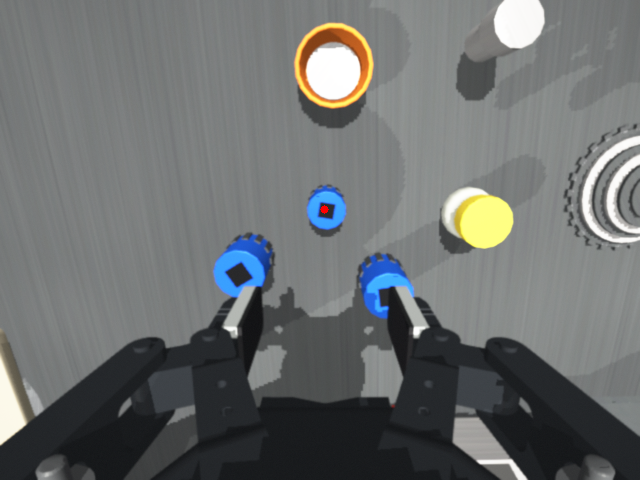

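The red mark, my estimate, lies on the small tool's square at about (326,210), so the position agrees.

apply_moves(series=[[0.65,[0.003,0.011,-0.02],0],[0.65,[0.003,0.011,-0.06],0],[0.65,[0.003,0.011,-0.1],0],[0.65,[0.003,0.011,-0.13],0],[0.65,[0.003,0.011,-0.142],0]])

```text
time: 4.2
tool_pos: [435.5, 212.9, 20.1]
tcp_rot: [-179.7, 0.1, 87.7]
ft_force: [0.3, -0.1, 0.5]
finger_gap: 55.2
```

```bash
python3 - <<'E'
from h import *
s=optics.snapshot("wrist"); print(sense()["tool_pos"],sense()["ft_force"]); cv2.imwrite("pics/w2.png",s["color"])
E
```

```text
[435.30091953 212.94501784  19.58470777] [-1.16194664 -0.80958047 -0.70503352]
```

View pics/w2.png

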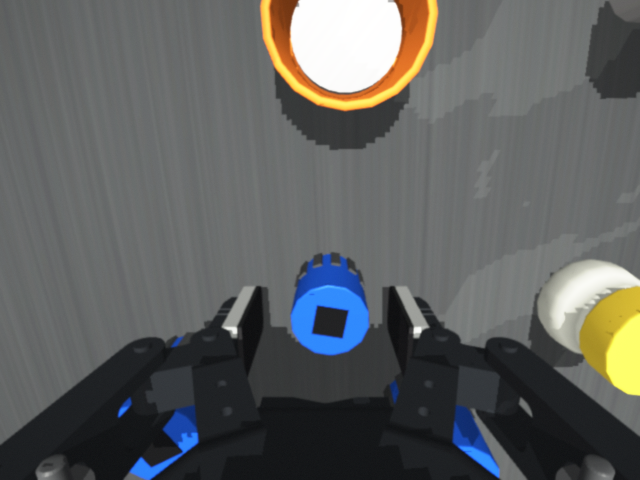

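```bash
python3 - <<'E'
from h import *
s=optics.snapshot("wrist"); print(ray(s,[329.5,320],36),sense()["tool_pos"]); print(proj(s,[[435.3,213,36],[435.3,217,36]]))
E
```

```text
[[436.88487908 217.63566803  36.        ]] [435.94469502 213.26183052  20.9415558 ]
[[325.72630265 331.12449363]
 [325.30132145 321.66034436]]
```

apply_moves(series=[[0.65,[0.001,0.004,0],0],[0.3,[0.001,0.004,0],0],[0.1,[0.001,0.004,0],0],[0.1,[0.001,0.004,0],0],[0.1,[0.001,0.004,0],0]], grip_force=40)

```text
time: 4.92
tool_pos: [438.1, 217.8, 22.4]
tcp_rot: [-179.9, 0.0, 87.7]
ft_force: [-1.1, -0.5, 6.2]
finger_gap: 28.8
```

apply_moves(series=[[0.1,[0,0,0],0],[0.1,[0,0,0],0],[0.1,[0,0,0.02],0],[0.1,[0,0,0.04],0],[0.1,[0,0,0.08],0]])

```text
time: 5.55
tool_pos: [436.3, 217.1, 101.2]
tcp_rot: [-179.6, 0.1, 87.7]
ft_force: [0.6, 0.9, -2.1]
finger_gap: 28.6
```

```bash
python3 - <<'E'
from h import *
s=optics.snapshot("wrist"); print(sense()["tool_pos"],sense()["ft_force"],sense()["finger_gap"]); cv2.imwrite("pics/w3.png",s["color"])
E
```

```text
[440.10841057 218.58350408 108.15634172] [5.06971682 2.70272441 3.07778963] 28.546911427735015
```

View pics/w3.png

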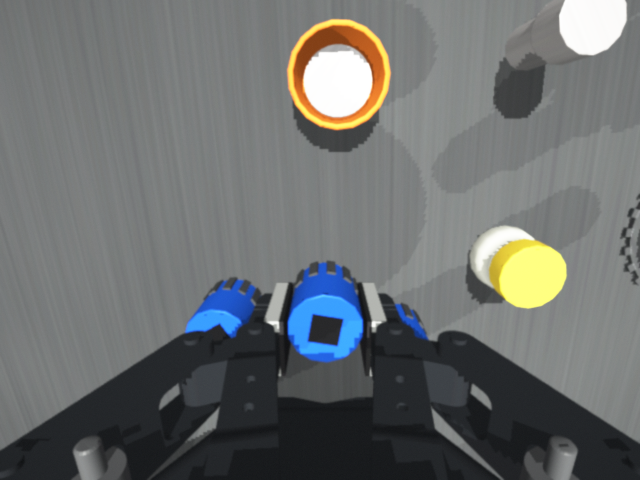

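apply_moves(series=[[0.1,[0.015,-0.04,0.03],0],[0.1,[0.035,-0.095,0.05],0],[0.1,[0.055,-0.15,0.07],0],[0.1,[0.075,-0.205,0.07],0],[0.1,[0.095,-0.255,0.07],0]])

```text
time: 6.22
tool_pos: [535.6, -38.5, 178.5]
tcp_rot: [179.8, -0.1, 87.7]
ft_force: [0.4, -0.3, -1.5]
finger_gap: 28.6
```

```bash
python3 - <<'E'
from h import *
s=optics.snapshot("wrist"); S=optics.snapshot("top"); st=sense(); print(st["tool_pos"],st["tcp_rot"],st["finger_gap"]); cv2.imwrite("pics/w4.png",s["color"]);cv2.imwrite("pics/t4.png",S["color"][150:320,250:450])
E
```

```text
[536.24882847 -41.38446453 178.0829393 ] [1.79832463e+02 2.12681138e-02 8.74630372e+01] 28.81955548060229
```

View pics/w4.png

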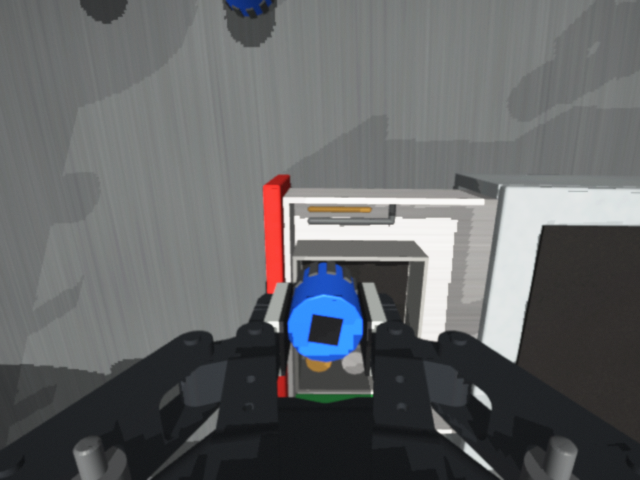

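```bash
python3 - <<'E'
from h import *
s=optics.snapshot("wrist"); c=s["color"].copy(); print(sense()["tool_pos"])
print(ray(s,[[427,257],[293,257],[420,241],[302,241],[410,262],[270,186],[288,178]],62).round(1)); 
print(ray(s,[[267,186],[290,178]],82).round(1)); 
a=-.045;X=np.array([np.cos(a),np.sin(a),0]);Y=np.array([-np.sin(a),np.cos(a),0]);C=np.array([559,-118,62])
for dx in(-52,52):
  for dy in (-62,62):
    p=proj(s,C+dx*X+dy*Y)[0].astype(int);cv2.circle(c,tuple(map(int,p)),3,(0,0,255),-1)
cv2.imwrite("pics/w5.png",c)
E
```

```text
[535.42932646 -39.00429894 177.75795091]
[[612.8 -61.9  62. ]
 [511.2 -57.2  62. ]
 [607.  -48.9  62. ]
 [518.8 -44.9  62. ]
 [599.9 -65.3  62. ]
 [498.6  -3.   62. ]
 [511.8   2.1  62. ]]
[[ 4.999e+02 -4.000e-01  8.200e+01]
 [ 5.153e+02  4.100e+00  8.200e+01]]
```

View pics/w5.png

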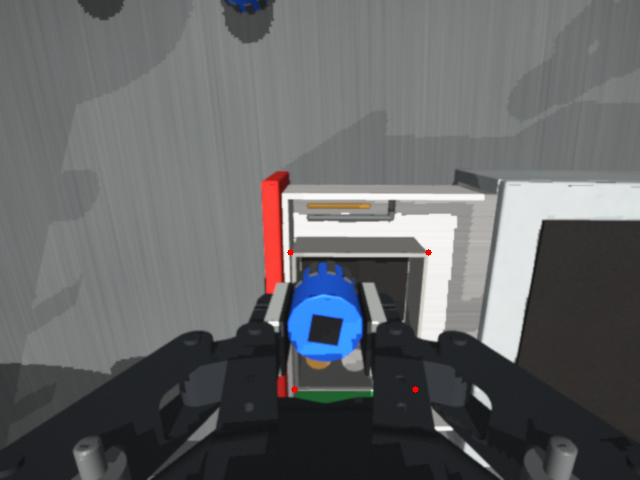

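apply_moves(series=[[0.1,[0.012,-0.03,0],0],[0.1,[0.0245,-0.06,0],0],[0.1,[0.0245,-0.06,-0.03],0],[0.1,[0.0245,-0.06,-0.06],0],[0.1,[0.0245,-0.06,-0.07],0]])

```text
time: 7.0
tool_pos: [558.0, -97.6, 105.1]
tcp_rot: [-179.8, -0.1, 87.6]
ft_force: [-0.3, 0.6, -2.1]
finger_gap: 28.6
```

```bash
python3 - <<'E'
from h import *
S=optics.snapshot("scene"); st=sense(); print(st["tool_pos"],st["ft_force"],st["finger_gap"]); cv2.imwrite("pics/s6.png",cv2.resize(S["color"][170:300,200:400],None,fx=4,fy=4))
s=optics.snapshot("wrist");cv2.imwrite("pics/w6.png",s["color"])
E
```

```text
[558.09905118 -97.65379558 104.85553107] [-1.53011277  0.31993043 -3.18839793] 28.44963580427344
```

View pics/s6.png

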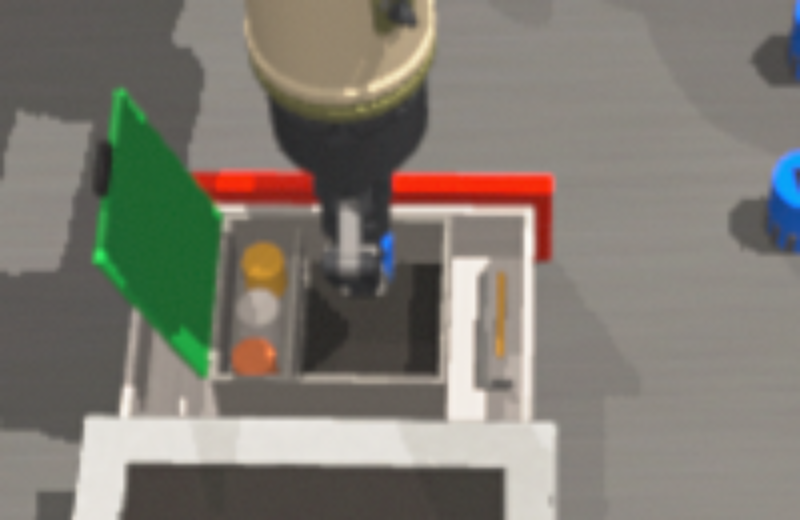

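View pics/w6.png

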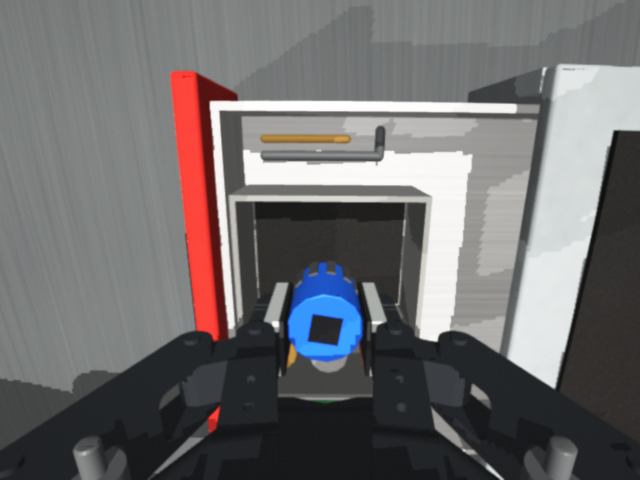

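The tool is centred over the compartment and the fingers have room. Lowering now.

apply_moves(series=[[0.1,[0.001,0,-0.02],0],[0.1,[0.001,0,-0.04],0],[0.1,[0.001,0,-0.052],0],[0.1,[0.001,0,-0.06],0],[0.1,[0.001,0,-0.061],0]])

```text
time: 7.72
tool_pos: [559.4, -97.9, 44.7]
tcp_rot: [-179.9, -0.1, 87.5]
ft_force: [-0.1, -0.5, -0.8]
finger_gap: 28.8
```

apply_moves(series=[[0.1,[0,0,-0.001],0],[0.1,[0,0,-0.002],0],[0.1,[0,0,-0.002],0]])

```text
time: 8.1
tool_pos: [559.7, -98.0, 43.0]
tcp_rot: [-179.9, -0.1, 87.5]
ft_force: [0.1, -0.2, -2.0]
finger_gap: 28.5
```

apply_moves(series=[[0.1,[0,0,-0.001],0],[0.1,[0,0,-0.002],0],[0.1,[0,0,-0.002],0]])

```text
time: 8.48
tool_pos: [560.0, -98.0, 41.5]
tcp_rot: [-179.9, -0.1, 87.5]
ft_force: [-0.2, 0.1, 2.1]
finger_gap: 28.4
```

```bash
python3 - <<'E'
from h import *
for i in range(4):
    s=optics.snapshot("wrist"); st=sense(); print(st["tool_pos"],st["ft_force"])
E
```

```text
[560.04490368 -97.98211757  41.48090399] [-0.1093401  -0.0622597   2.32475422]
[560.05258853 -98.01413436  41.47260915] [-0.30678958  0.53229932  2.51326321]
[560.02940404 -98.00214268  41.43510982] [0.11704197 0.00681638 1.99784196]
[560.0393768  -98.00800268  41.4692309 ] [-0.71540578  0.37703643  3.01826365]
```

Contact: the force went from −2 to +2.3 N. Opening the fingers.

apply_moves(series=[[0.4,[0,0,0],0],[0.45,[0,0,0],0],[0.55,[0,0,0],0],[0.55,[0,0,0],0]])

```text
time: 9.18
tool_pos: [559.9, -98.0, 41.3]
tcp_rot: [-179.9, -0.1, 87.5]
ft_force: [-0.0, 0.2, 0.0]
finger_gap: 46.9
```

apply_moves(series=[[0.55,[0,0,0.01],0],[0.55,[0,0,0.03],0],[0.55,[0,0,0.06],0],[0.55,[0,0,0.1],0],[0.55,[0,0.02,0.15],0]])

```text
time: 9.8
tool_pos: [559.5, -78.7, 193.6]
tcp_rot: [-179.9, -0.1, 87.4]
ft_force: [2.1, 0.9, 0.4]
finger_gap: 47.2
```

```bash
python3 - <<'E'
from h import *
s=optics.snapshot("wrist"); st=sense(); print(st["tool_pos"],st["ft_force"],st["finger_gap"]); cv2.imwrite("pics/w7.png",s["color"])
S=optics.snapshot("scene");cv2.imwrite("pics/s7.png",cv2.resize(S["color"][170:300,200:400],None,fx=4,fy=4))
E
```

```text
[563.27065566 -76.6416799  202.57182439] [3.56039694 0.6203171  6.05998645] 47.25454331853164
```

View pics/w7.png

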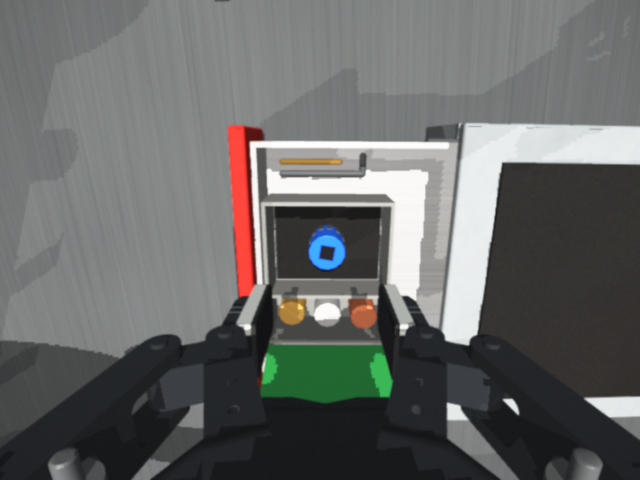

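View pics/s7.png

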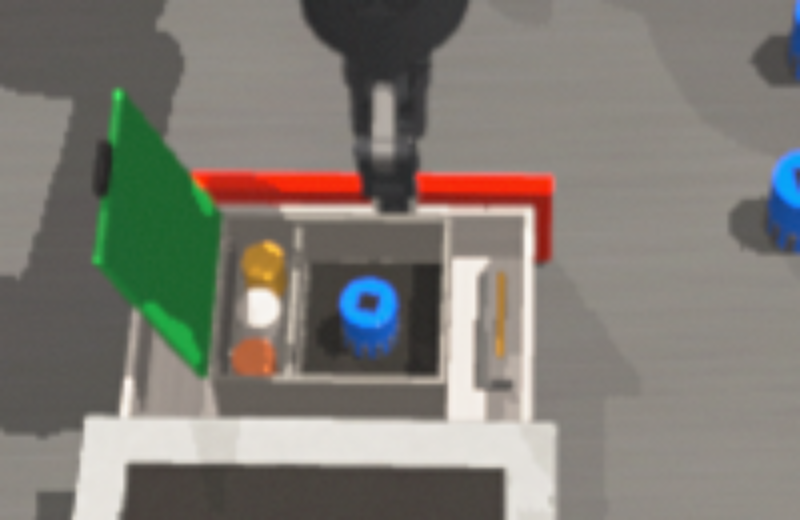

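```bash
python3 - <<'E'
from h import *
S=optics.snapshot("scene");T=optics.snapshot("top")
a=-.045;X=np.array([np.cos(a),np.sin(a),0]);Y=np.array([-np.sin(a),np.cos(a),0]);H=np.array([559,-118,62])-62*Y
for th in np.arange(1.4,2.01,.1):
    P=H+130*(np.cos(th)*Y+np.sin(th)*np.array([0,0,1])); print(round(th,2),P.round(),proj(S,P)[0].round(1),proj(T,P)[0].round(1))
print("obs S (225.6,212) T (421.2,242)")
cv2.imwrite("pics/t8.png",cv2.resize(T["color"][195:300,300:440],None,fx=5,fy=5))
E
```

```text
1.4 [ 557. -158.  190.] [257.2 209.9] [388.1 239. ]
1.5 [ 557. -171.  192.] [250.5 209.4] [394.7 239.2]
1.6 [ 556. -184.  192.] [243.9 209.2] [401.4 239.5]
1.7 [ 555. -197.  191.] [237.4 209.5] [407.9 240. ]
1.8 [ 555. -209.  189.] [231.1 210.1] [414.2 240.5]
1.9 [ 554. -222.  185.] [225.  211.1] [420.2 241.3]
2.0 [ 554. -234.  180.] [219.3 212.4] [425.8 242.1]
obs S (225.6,212) T (421.2,242)
```

View pics/t8.png

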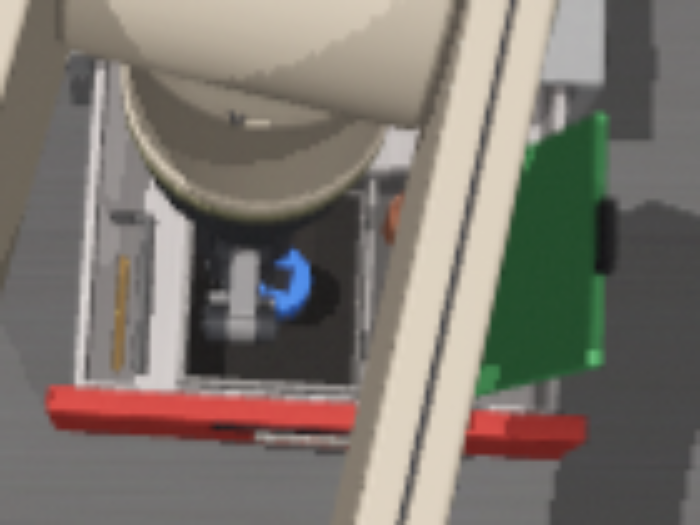

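Both views show the tool standing upright and free, with the top visible at (327,250) in the wrist view. The lid is at about 1.9 rad. I close the fingers, pass over the lid and come at it from outside.

apply_moves(series=[[0,[-0.005,0,0.03],0],[0,[-0.007,-0.03,0.065],0],[0,[-0.007,-0.08,0.07],0],[0,[-0.007,-0.13,0.07],0],[0,[-0.01,-0.18,0.07],0]], grip_force=40)

```text
time: 10.62
tool_pos: [550.6, -259.5, 263.8]
tcp_rot: [179.8, -0.1, 87.6]
ft_force: [0.5, -0.4, 0.0]
finger_gap: 0.3
```

apply_moves(series=[[0,[0,-0.02,0],0],[0,[0,-0.03,0],0],[0,[0,-0.03,0],0]])

```text
time: 11.0
tool_pos: [550.6, -289.0, 263.4]
tcp_rot: [179.9, -0.1, 87.6]
ft_force: [0.9, 0.2, -0.5]
finger_gap: -0.0
```

apply_moves(series=[[0,[0.002,0,-0.04],0],[0,[0.002,0,-0.08],0],[0,[0.002,0,-0.098],0],[0,[0.002,0.015,-0.098],0],[0,[0.002,0.03,-0.098],0]])

```text
time: 11.62
tool_pos: [553.6, -258.0, 167.4]
tcp_rot: [179.7, -0.1, 87.6]
ft_force: [0.6, 0.7, 0.6]
finger_gap: 0.2
```

```bash
python3 - <<'E'
from h import *
st=sense(); print(st["tool_pos"],st["ft_force"],st["finger_gap"])
S=optics.snapshot("scene");cv2.imwrite("pics/s9.png",cv2.resize(S["color"][150:300,180:380],None,fx=4,fy=4))
E
```

```text
[ 553.64905816 -257.95637315  167.43738766] [0.58581105 0.72003717 0.62794597] 0.19873089866055768
```

View pics/s9.png

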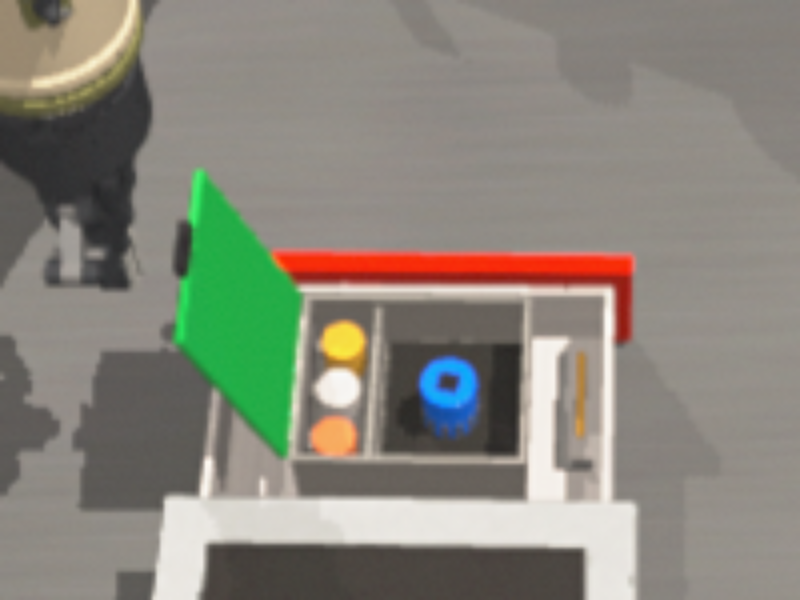

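apply_moves(series=[[0,[0.0,0.012,0],0],[0,[0.001,0.024,0],0],[0,[0.001,0.036,0.002],0],[0,[0.002,0.048,0.004],0],[0,[0.003,0.06,0.005],0]])

```text
time: 12.3
tool_pos: [557.0, -195.5, 172.8]
tcp_rot: [179.7, -0.1, 87.7]
ft_force: [-0.1, -0.9, 0.1]
finger_gap: 0.0
```

```bash
python3 - <<'E'
from h import *
st=sense(); print(st["tool_pos"],st["ft_force"],st["finger_gap"])
S=optics.snapshot("scene");cv2.imwrite("pics/s10.png",cv2.resize(S["color"][150:300,180:380],None,fx=4,fy=4))
E
```

```text
[ 556.98693192 -195.54182219  172.81853789] [-0.14008921 -0.90820645  0.08951226] 0.023310798400376004
```

View pics/s10.png

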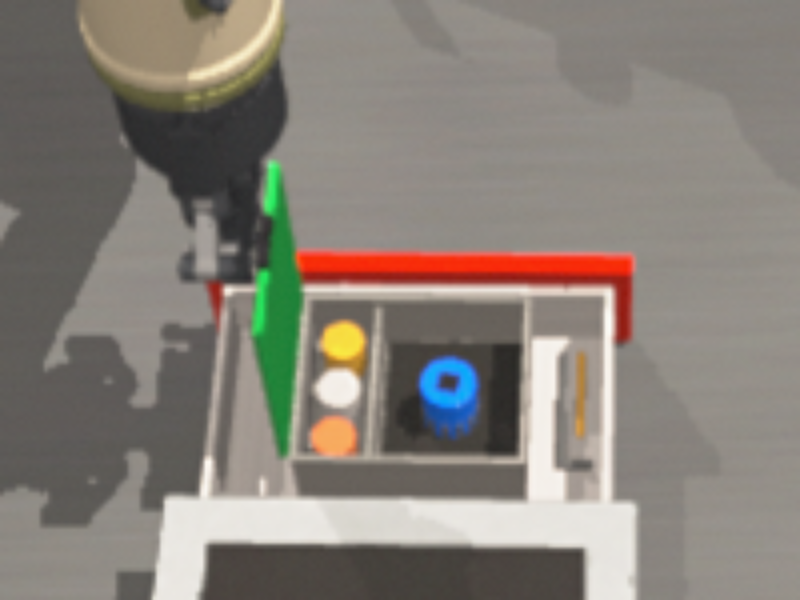

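apply_moves(series=[[0,[0.0,0.016,0],0],[0,[0.001,0.032,-0.003],0],[0,[0.002,0.048,-0.009],0],[0,[0.003,0.063,-0.018],0],[0,[0.003,0.076,-0.03],0]])

```text
time: 12.98
tool_pos: [560.4, -117.0, 142.2]
tcp_rot: [179.7, -0.2, 87.7]
ft_force: [-0.4, -0.6, 0.6]
finger_gap: -0.1
```

```bash
python3 - <<'E'
from h import *
st=sense(); print(st["tool_pos"],st["ft_force"],st["finger_gap"])
S=optics.snapshot("scene");cv2.imwrite("pics/s11.png",cv2.resize(S["color"][150:300,180:380],None,fx=4,fy=4))
E
```

```text
[ 560.42874639 -116.95809684  142.17349326] [-0.36381227 -0.58019181  0.58433538] -0.0801925982462951
```

View pics/s11.png

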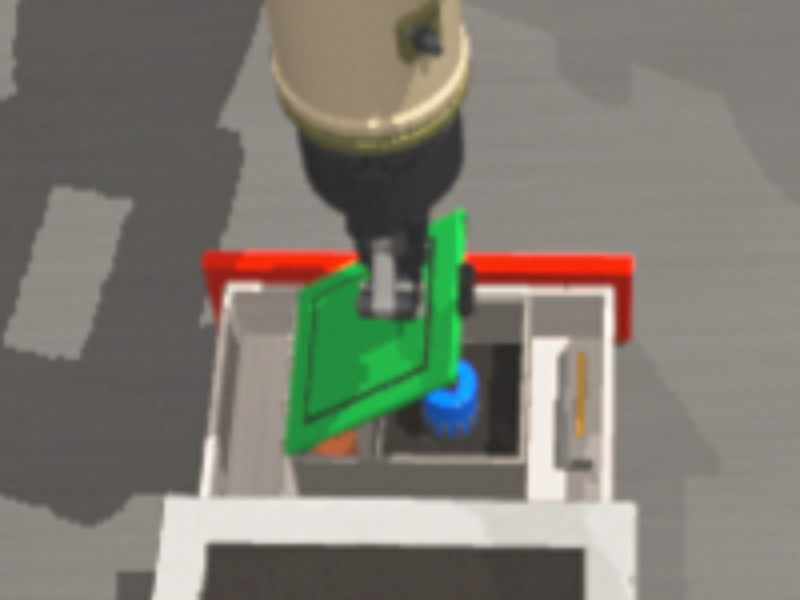

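apply_moves(series=[[0,[0.0,0.009,-0.012],0],[0,[0.0,0.016,-0.025],0],[0,[0.0,0.021,-0.037],0],[0,[0.0,0.024,-0.048],0],[0,[0.0,0.025,-0.056],0]])

```text
time: 13.65
tool_pos: [558.9, -90.2, 82.9]
tcp_rot: [179.9, -0.3, 87.8]
ft_force: [-0.1, 0.1, -0.2]
finger_gap: -0.2
```

apply_moves(series=[[0,[0.0,0,-0.002],0],[0,[0.0,0,-0.004],0],[0,[0.0,0,-0.004],0]])

```text
time: 14.02
tool_pos: [559.3, -90.4, 79.4]
tcp_rot: [179.9, -0.3, 87.8]
ft_force: [0.9, -0.7, -0.1]
finger_gap: -0.0
```

apply_moves(series=[[0,[0.0,0,-0.002],0],[0,[0.0,0,-0.003],0],[0,[0.0,0,-0.003],0]])

```text
time: 14.4
tool_pos: [561.5, -90.6, 79.1]
tcp_rot: [179.6, -0.3, 87.8]
ft_force: [-0.4, 3.0, 11.5]
finger_gap: -0.1
```

```bash
python3 - <<'E'
from h import *
st=sense(); print(st["tool_pos"],st["ft_force"],st["finger_gap"])
S=optics.snapshot("scene");cv2.imwrite("pics/s12.png",cv2.resize(S["color"][150:300,180:380],None,fx=4,fy=4))
E
```

```text
[561.47019963 -90.58874751  79.07060896] [-0.38873172  3.02314203 11.50546679] -0.06321429341556552
```

View pics/s12.png

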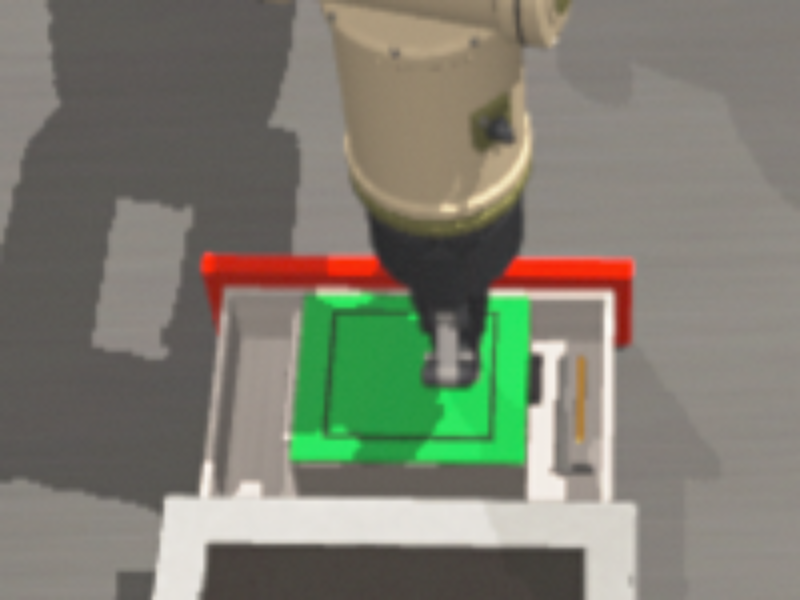

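The lid lies flat and takes 11.5 N at its free side, so it is closed. I back off and go round to the drawer front, turned so that the finger sides do the pushing.

apply_moves(series=[[0,[0,0,0.03],0],[0,[-0.01,0,0.08],0.18],[0,[-0.05,-0.005,0.1],0.36],[0,[-0.1,-0.015,0.1],0.54],[0,[-0.15,-0.024,0.1],0.72]])

```text
time: 15.08
tool_pos: [410.5, -115.0, 179.7]
tcp_rot: [179.6, -0.2, 129.4]
ft_force: [-0.6, -0.6, 1.0]
finger_gap: -0.3
```

apply_moves(series=[[0,[0,0,0],0.18],[0,[0,0,0],0.36],[0,[0,0,0],0.54],[0,[0,0,0],0.72],[0,[0,0,0],0.85]])

```text
time: 15.7
tool_pos: [410.6, -115.1, 179.9]
tcp_rot: [179.6, -0.1, 178.4]
ft_force: [-0.2, -0.1, 0.0]
finger_gap: 0.3
```

```bash
python3 - <<'E'
from h import *
S=optics.snapshot("scene");st=sense(); print(st["tool_pos"],st["tcp_rot"],st["ft_force"],st["finger_gap"])
cv2.imwrite("pics/s13.png",cv2.resize(S["color"][150:300,180:380],None,fx=4,fy=4))
T=optics.snapshot("top")
# panel & lid geometry
def seg(s,lo,hi,box,z):
    hsv=cv2.cvtColor(s["color"],cv2.COLOR_BGR2HSV)
    m=cv2.inRange(hsv,lo,hi);x0,x1,y0,y1=box;mm=np.zeros_like(m);mm[y0:y1,x0:x1]=m[y0:y1,x0:x1]
    ys,xs=np.nonzero(mm);b=cv2.boxPoints(cv2.minAreaRect(np.c_[xs,ys].astype(np.float32)));return ray(s,b,z).round(1).tolist()
print(seg(S,(50,120,60),(75,255,255),(230,360,190,290),69))
E
```

```text
[ 410.58020127 -115.11295111  179.87553956] [ 1.79587681e+02 -1.49864255e-01  1.78684427e+02] [ 0.40221842  0.22426587 -0.29461749] 0.32221135304339693
[[511.5, -180.7, 69.0], [516.2, -52.0, 69.0], [618.0, -54.3, 69.0], [613.6, -177.7, 69.0]]
```

View pics/s13.png

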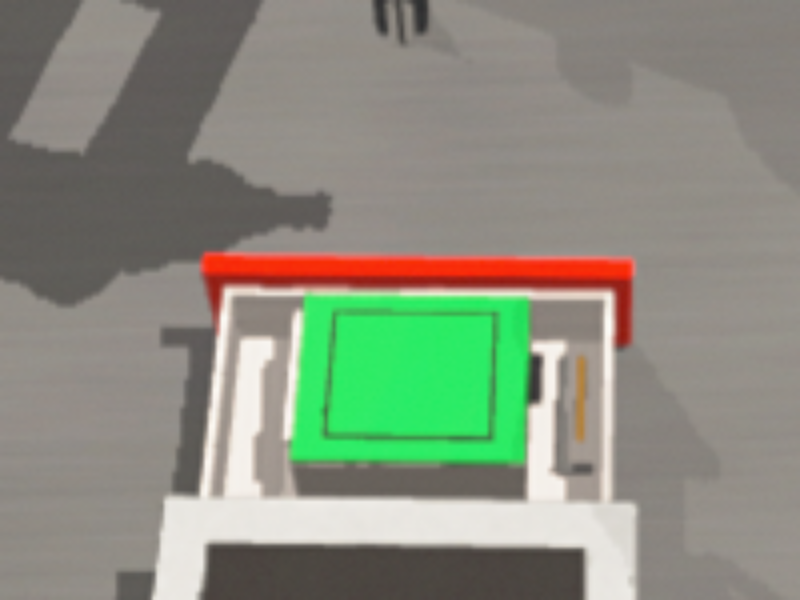

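The lid lies flat. Lowering in front of the panel.

apply_moves(series=[[0,[0.01,0.001,-0.04],0],[0,[0.02,0.001,-0.08],0],[0,[0.03,0.001,-0.12],-0.01],[0,[0.04,0.001,-0.129],-0.015],[0,[0.05,0.001,-0.129],-0.015]])

```text
time: 16.42
tool_pos: [460.1, -113.9, 49.9]
tcp_rot: [179.6, -0.3, 177.2]
ft_force: [0.1, 0.8, 0.3]
finger_gap: 0.0
```

apply_moves(series=[[0,[0.003,0,0],0],[0,[0.006,0,0],0],[0,[0.009,0,0],0],[0,[0.012,0,0],0],[0,[0.015,0,0],0]])

```text
time: 17.05
tool_pos: [475.3, -113.9, 50.0]
tcp_rot: [179.6, -0.3, 177.1]
ft_force: [-0.6, -0.5, 0.2]
finger_gap: -0.1
```

apply_moves(series=[[0,[0.003,0,0],0],[0,[0.006,0,0],0],[0,[0.009,0,0],0],[0,[0.013,0,0],0],[0,[0.018,-0.001,0],0]])

```text
time: 17.68
tool_pos: [493.3, -114.7, 49.8]
tcp_rot: [179.5, -0.3, 177.1]
ft_force: [-1.9, 0.6, -0.0]
finger_gap: 0.1
```

apply_moves(series=[[0,[0.005,0,0],0],[0,[0.011,0,0],0],[0,[0.017,-0.001,0],0],[0,[0.023,-0.001,0],0],[0,[0.029,-0.001,0],0]])

```text
time: 18.3
tool_pos: [522.8, -115.8, 49.8]
tcp_rot: [179.5, -0.3, 177.1]
ft_force: [-1.5, -0.5, -0.3]
finger_gap: -0.1
```

```bash
python3 - <<'E'
from h import *
S=optics.snapshot("scene");st=sense(); print(st["tool_pos"],st["tcp_rot"],st["ft_force"],st["finger_gap"])
cv2.imwrite("pics/s14.png",cv2.resize(S["color"][150:300,180:380],None,fx=4,fy=4))
E
```

```text
[ 523.6067369  -115.77046107   50.06463297] [179.54100026  -0.22085624 177.14246303] [-0.75678461 -0.20455546  1.65891703] -0.08551036321305813
```

View pics/s14.png

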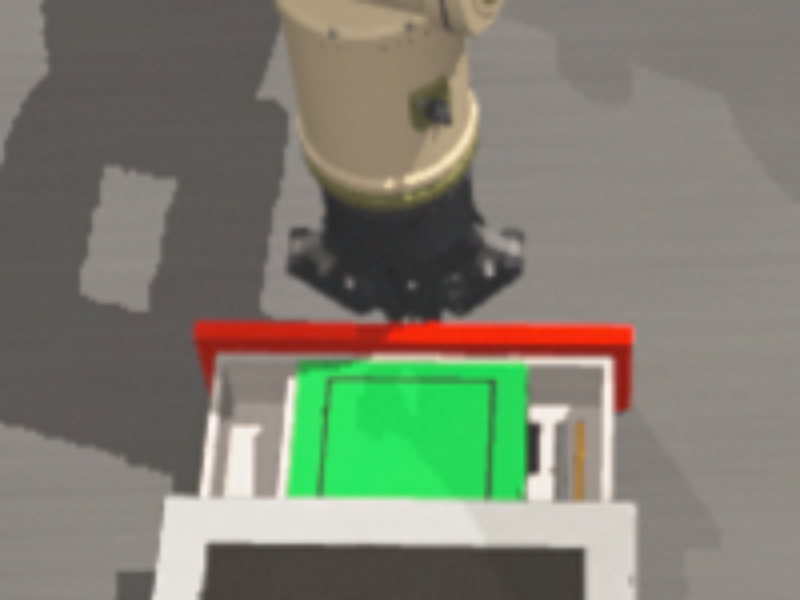

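apply_moves(series=[[0,[0.006,0,0],0],[0,[0.013,-0.001,0],0],[0,[0.02,-0.001,0],0],[0,[0.027,-0.001,0],0],[0,[0.034,-0.002,0],0]])

```text
time: 18.98
tool_pos: [558.3, -117.6, 50.3]
tcp_rot: [179.5, -0.2, 177.1]
ft_force: [-2.3, 1.6, 2.2]
finger_gap: -0.1
```

apply_moves(series=[[0,[0.007,0,0],0],[0,[0.014,-0.001,0],0],[0,[0.021,-0.001,0],0],[0,[0.027,-0.001,0],0],[0,[0.033,-0.002,0],0]])

```text
time: 19.6
tool_pos: [591.7, -119.4, 50.3]
tcp_rot: [179.5, -0.2, 177.2]
ft_force: [-0.7, 1.3, 1.5]
finger_gap: -0.2
```

```bash
python3 - <<'E'
from h import *
S=optics.snapshot("scene");st=sense(); print(st["tool_pos"],st["tcp_rot"],st["ft_force"],st["finger_gap"])
cv2.imwrite("pics/s15.png",cv2.resize(S["color"][150:300,180:380],None,fx=4,fy=4))
E
```

```text
[ 592.47062984 -119.60837976   50.51076922] [ 1.79519433e+02 -1.39206385e-01  1.77153111e+02] [-0.6014841  -0.71860117  0.61111541] -0.033539855072378486
```

View pics/s15.png

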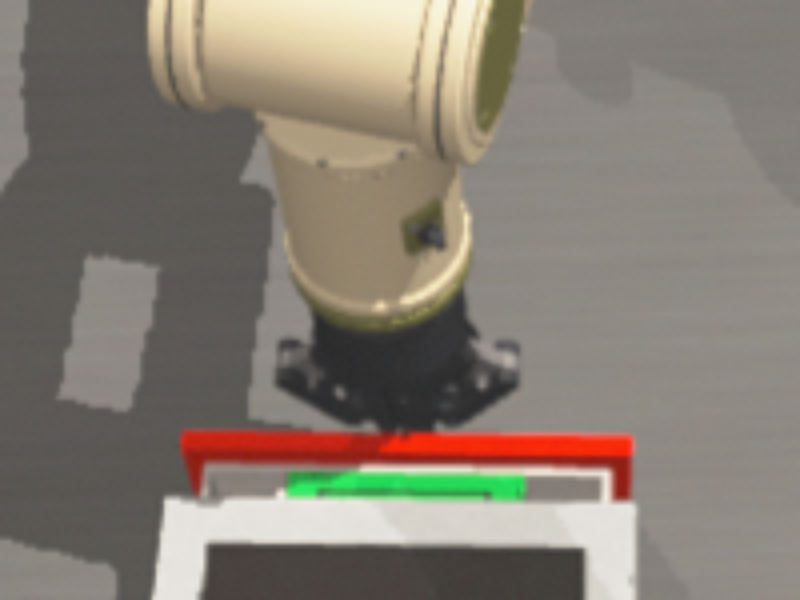

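apply_moves(series=[[0,[0.004,0,0],0],[0,[0.008,0,0],0],[0,[0.012,-0.001,0],0],[0,[0.015,-0.001,0],0],[0,[0.018,-0.001,0],0]])

```text
time: 20.27
tool_pos: [610.5, -120.7, 50.4]
tcp_rot: [179.5, -0.2, 177.2]
ft_force: [-4.2, -1.9, 0.6]
finger_gap: 0.4
```

apply_moves(series=[[0,[0.002,0,0],0],[0,[0.004,0,0],0],[0,[0.006,0,0],0],[0,[0.008,0,0],0],[0,[0.01,0,0],0]])

```text
time: 20.9
tool_pos: [621.0, -120.7, 50.5]
tcp_rot: [179.5, -0.1, 177.1]
ft_force: [0.1, -0.6, 0.1]
finger_gap: -0.0
```

```bash
python3 - <<'E'
from h import *
S=optics.snapshot("scene");st=sense(); print(st["tool_pos"],st["ft_force"])
cv2.imwrite("pics/s16.png",cv2.resize(S["color"][190:310,200:360],None,fx=5,fy=5))
E
```

```text
[ 621.3187643  -120.63043925   50.60290917] [-0.22904184  0.01329348 -0.17329039]
```

View pics/s16.png

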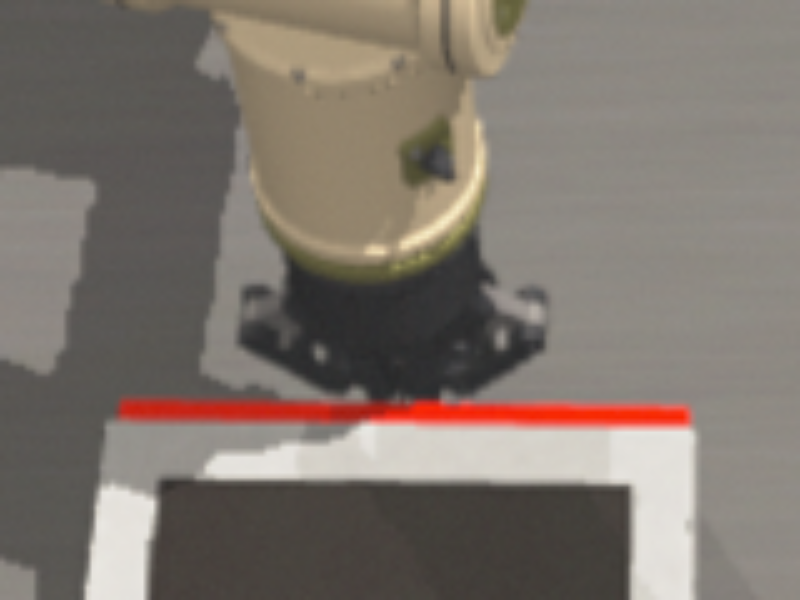

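It looks home. A gentle nudge should confirm that it rests on a stop.

apply_moves(series=[[0,[0.001,0,0],0],[0,[0.002,0,0],0],[0,[0.003,0,0],0],[0,[0.004,0,0],0]])

```text
time: 21.45
tool_pos: [625.0, -120.6, 50.6]
tcp_rot: [179.5, -0.1, 177.2]
ft_force: [-6.1, 0.9, 4.3]
finger_gap: 0.4
```

apply_moves(series=[[0,[0.001,0,0],0],[0,[0.0015,0,0],0],[0,[0.0015,0,0],0]])

```text
time: 21.82
tool_pos: [625.0, -120.5, 50.5]
tcp_rot: [179.5, -0.3, 177.2]
ft_force: [-9.9, 0.5, 8.2]
finger_gap: -0.2
```

The drawer is against a hard stop: the TCP stays at 625 while the force rises to 10 N. Backing off.

apply_moves(series=[[0,[-0.005,0,0],0],[0,[-0.02,0,0],0],[0,[-0.06,0,0],0],[0,[-0.11,0,0.03],0],[0,[-0.16,0,0.07],0]])

```text
time: 22.45
tool_pos: [463.9, -120.1, 119.0]
tcp_rot: [179.5, -0.5, 177.2]
ft_force: [0.3, -0.7, 1.3]
finger_gap: -0.3
```

apply_moves(series=[[0,[-0.03,-0.03,0.04],0],[0,[-0.05,-0.08,0.08],0],[0,[-0.06,-0.13,0.12],0],[0,[-0.06,-0.18,0.12],0],[0,[-0.06,-0.23,0.12],0]])

```text
time: 23.08
tool_pos: [404.0, -352.6, 240.7]
tcp_rot: [179.6, -0.3, 177.1]
ft_force: [1.0, 0.6, 0.2]
finger_gap: 0.1
```

```bash
python3 - <<'E'
from h import *
S=optics.snapshot("scene");T=optics.snapshot("top");st=sense(); print(st["time"],st["tool_pos"],st["ft_force"])
cv2.imwrite("pics/s17.png",S["color"]);cv2.imwrite("pics/t17.png",T["color"])
E
```

```text
23.175 [ 402.95232788 -354.2823848   238.72743539] [0.33771065 0.00560268 1.09557359]
```

View pics/s17.png

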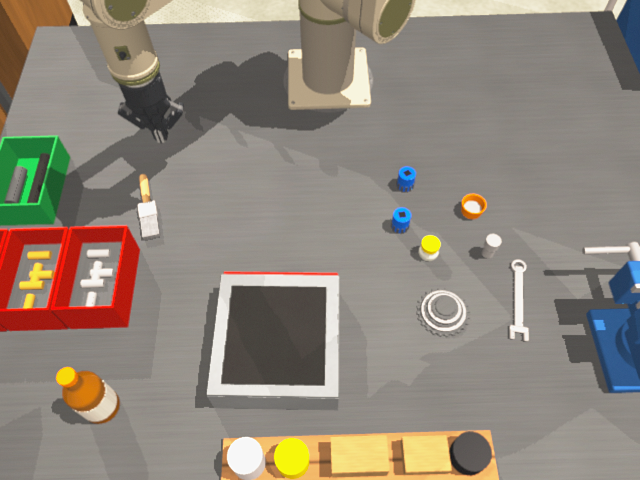

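View pics/t17.png

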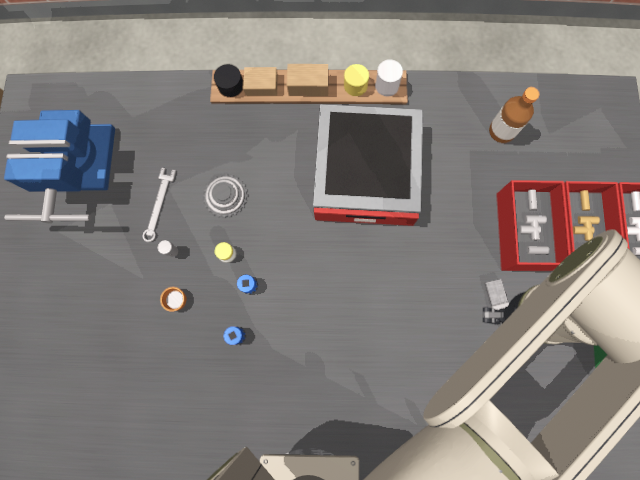

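The drawer is home, the other things are where they were, and the arm is clear at z = 240 mm. Handing in.

```bash
python3 -c "
from bench import hand_in
print(hand_in())"
```

```text
the job is handed in; nothing more can be done
None
```

The job is handed in at about 23 s of the 64 s allowed, with no check failing. I could not see the tool once the lid was shut, so that it still stands after the drawer closed is inferred from the slow push.

- **Tool:** I picked the small blue spline tool, which measured about 28–30 mm across; the two look-alikes were about 37 mm. I set it down in the empty compartment and let go. Two camera views then showed it standing free.
- **Lid:** I swung it over from about 1.9 rad and pressed it shut with about 11.5 N. A view after I backed off showed it lying flat.
- **Drawer:** I pushed it home at no more than about 0.06 m/s until the detent drew it in. A gentle nudge of about 10 N afterwards did not move it further, so it is on its stop. The last scene and top views show the front flush with the chest.
- **Rest of the bench:** the other things are in the same places in the last views as at the start. The arm ended clear of everything.

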